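# Size a planter in the bench gauge

## Task

Check the straight-sided planter in the sizing gauge: push it upright into the gap between the gauge's two jaws until it is right back against the beam, then slide the jaw with the upright thumb tab shut on it until the sprung jaw opposite is pressed in about half of its 15 mm travel. Be gentle: do not drive the sprung jaw to its stop or knock the planter over. Leave the jaws closed on the planter, let go, and leave the other pots alone.

Things in the scene. Friction and masses are not known exactly. Their poses are not given: they have to be found in the camera images.
- planter: the straight-sided open round pot (a plain cylinder) of glazed stoneware, loose: 110 mm outside diameter, 85 mm tall, wall 6 mm, floor 8 mm thick, about 0.45 kg. Origin: centre of its underside; z up. It starts upright on the table in front of (on the robot's side of) the gauge.
- gauge: the sizing gauge, like a big caliper lying on the table, fixed. Origin on the table in the middle of the bay; x points away from the robot into the bay, y along the slide (from the sliding jaw to the sprung jaw), z up; figures elsewhere are mm in this frame. Both steel jaw plates: x -30 to 60, z 12 to 57, 12 thick. Sprung-jaw housing: x -30 to 60, y 130 to 185, 66 high.
- beam_face (a point): point on the front (robot-side) face of the gauge's aluminium beam, gauge x = 60, y = 0, z = 30 mm. The beam runs along gauge y from -285 to 235, is 30 mm deep and 60 mm high. A planter against it has its centre at about gauge x = 5 mm.
- lamp (a point): middle of the work lamp over the bay, gauge x = 0, y = -25, z = 205 mm: one level white tube along gauge y, 40 mm thick, y -275 to 225, on posts that rise from the beam's ends (x = 75, y = -275 and 225). It bars a tool pointing straight down at the tab; one leaning back towards the robot by 30 to 50 degrees fits under it.
- slide_jaw (a joint): travel of the sliding jaw in m, along the gauge's +y: 0 fully open, 0.12 fully shut; its face stands at gauge y = -105 mm + travel. Moves stiffly (about 9 N) and stays where left. It touches the planter, with the planter touching the sprung jaw, at about 0.081.
- tab (a point): grip point on the sliding jaw's upright steel thumb tab: 16 mm thick along gauge y, 34 mm wide along gauge x, from z = 32 to its top at z = 86 mm; this point is in its middle at z = 68 mm and gauge x = 0, 55 mm behind the jaw's face (towards -y). Axes as the gauge.
- sprung_jaw (a joint): how far the sprung jaw is pressed in, m: 0 free, 0.015 at its stop; spring 400 N/m (6 N at the stop), pressed towards the gauge's +y. A brass-ended rod comes out of the back of its housing by as much.
- sprung_face (a point): centre of the sprung jaw's face, gauge x = 0, z = 35 mm; free at gauge y = 85 mm. Axes as the gauge.
- bowl: small flared bowl, 90 mm across, 42 mm tall, loose on the table beside the gauge; leave alone. Origin: centre of its underside.
- tulip_cup: small waisted cup, 72 mm across, 75 mm tall, loose on the table beside the gauge; leave alone. Origin: centre of its underside.
- bud_vase: small bud vase, 66 mm across, 95 mm tall, loose behind the beam; leave alone. Origin: centre of its underside.
- jaw_face (a point): centre of the sliding jaw's face (the side that meets the planter), gauge x = 0, z = 35 mm. The faces of the two jaws are 190 mm apart at zero travel, and 107 to 110 mm apart when both bear on the planter. Axes as the gauge.
Mind the look-alikes: they are no part of the job. What is shaped like the planter but purple is not meant.

How it is judged:
By the outcome, as a careful person would: the job done as asked, in the order asked, and still so for the second after the job is handed in, with the robot touching nothing.
It also fails if it takes over 64 s, if anything falls off the work surface, if the arm or the gripper's body presses on something with over 40 N, if the wrist force passes 120 N, or if a joint passes its speed limit or range.

## Robot

A 7-joint arm with a two-finger parallel gripper is mounted at the origin on the work surface. World frame = base frame: x ahead of the robot, y to its left, z up, the work surface at z = 0. Lengths are in m, angles in rad, forces in N, time in s.
With the tool pointing down it reaches from about 0.35 to 0.9 m from the base axis. Payload 8.1 kg.
Tool frame: the origin (TCP) lies between the finger pads, 19 mm behind the fingertips; this is the grasp point; z points along the fingers, y is the line along which they close (so a half turn about z gives the same grasp; the last joint's range is limited). The gripper opens to 85 mm and grips with 20 to 120 N. Pads are 22 mm wide; open, the fingers measure 114 mm over their backs; the gripper's body (76 mm by 85 mm) begins 54 mm behind the grasp point. The pads swing forward as they close: fully open they stand 13 mm farther back than shut.
Start: joints at [1.1, 0.434, 0.025, 1.573, -0.012, 1.134, -0.075], TCP at [0.225, -0.583, 0.25] pointing down, gripper open.
Joint ranges: [-2.62, 2.62], [-0.44, 2.09], [-1.27, 1.32], [0.08, 2.57], [-1.32, 4.46], [0.12, 2], [-2.74, 2.74]. Speed limits (rad/s): [2.22, 2.22, 3.01, 3.01, 3.14, 3.14, 3.14].

## Interface

Orientations are given as a unit quaternion [x, y, z, w].
In Python, from rig import env, optics, nets gives the robot as it stands. The module is installed in compiled form; this text tells all that it offers.
- The arm moves only by the shell command python3 -m creep 'ROWS' [OPENING] [FORCE]. ROWS is a JSON object of lists of equal length, an entry for each row: "translation": the shift along the tool's x, y, z scaled (see below), a list of three; "angular": the turn, a rotation vector about the tool's x, y, z scaled (see below), a list of three. A call has 1 to 5 rows; each row shifts and turns the commanded pose from where the row before left it, along the tool's axes as they then stand; what a row does not reach is not made up. The controller multiplies each number of a shift by 0.025 m and each number of a turn by 10 degrees. A row lasts 1/8 s, in which the tool goes at most 62.5 mm and 10.7 degrees, less where a joint would pass 70% of its speed; a pose out of reach is approached as far as the arm can. A call with a number of a shift or a turn outside -1 to 1 is refused whole. A call with a gripper value outside its range is refused whole. OPENING is the finger opening in mm, from 0 to 85.4, set as the call begins (- or left out, the last holds). The fingers move at their own pace and stop on an object; FORCE is the grip in N (left out, the last holds). Time passes only in rows, so rows that do not move let the fingers close. It gives the time, the measured TCP pose, the force, the opening and the grip force at its end, in the units of the state.
- env.get_obs(): the state, without advancing time (a new reading comes with each control period).
- optics.get_image(name): name is "scene" or "side" or "wrist"; returns a dict with "pixels" (400x640x3 uint8, red, green, blue), "fx", "fy", "cx", "cy" (pixels), "k1" (the pictures are not rectified: a ray, as slopes to the right and down, at radius r is drawn at 1 + k1 r^2 times it, then the intrinsics apply), "R" (3x3) and "t" (3): a world point X has camera coordinates R X + t. Camera axes: x right, y down, z forward; pixel columns grow to the right and rows downward; lengths in m; the calibration is good to about 2 mm. A picture is of the moment at which its call begins. There is no depth.
- env.hand_in(): hands the job in; it is judged then, once.
Trained networks look in a picture, given as the dict that the camera call returned (one of the last four; its "shot" number tells which), for a name from the list of things; names that differ only in an ending like _2 or _b are one class to them, and where a whole thing is asked for, a point or a joint stands for the part that bears it (a point fixed in the world has none). Each returns a list of dicts, best first, with "p" (0 to 1); they miss things now and then, are a little off and sometimes report something else, mostly with a low value. They report only what shows in the picture. A call takes as long as a camera call. They do not tell look-alikes from the thing itself.
- nets.outline_of(picture, name): "pixels" (400x640 bool, what is visible of it) and "xy" ([column, row] in pixels, amid what is visible of it).
The state is a dict: "t": time; "joint_positions": joint angles; "joint_vel": joint speeds; "joint_torque": joint torques, N m; "eef_pos": TCP position; "orientation": TCP orientation; "ft_force": force on the tool from outside, world axes, zero at the start; "moment": the same for the moment, N m; "gripper_width": finger opening in m; "gripper_force": force on a finger pad.
Only numpy, scipy, OpenCV 4.12 (cv2) and the standard library are available. Lean on these libraries where they do the work, as an engineer would, in place of code of your own. Each camera call takes 0.05 s, during which the arm holds its last target. There are 200 camera calls.

## Working session

There is one attempt and no reset: what is moved stays moved. The work goes in short steps, Python scripts to look and compute and a shell command to move; the robot and the scene stay as the last step left them, time stands still between calls to the robot, and variables do not carry over. Pictures are saved under pics/ and viewed, at most 10 in all, crops included, and the job is handed in when it is done.

```bash
mkdir -p pics
cat > h.py <<'E'
import numpy as np, cv2
from rig import env, optics, nets
from scipy.spatial.transform import Rotation as Ro
def save(p,n): cv2.imwrite('pics/'+n,p["pixels"][:,:,::-1])
def proj(p,X):
    c=np.asarray(p["R"])@np.asarray(X,float)+p["t"]; s=c[:2]/c[2]; s=s*(1+p["k1"]*(s@s))
    return np.array([s[0]*p["fx"]+p["cx"],s[1]*p["fy"]+p["cy"]])
def ray(p,uv):
    d=np.array([(uv[0]-p["cx"])/p["fx"],(uv[1]-p["cy"])/p["fy"]]); s=d.copy()
    for _ in range(20): s=d/(1+p["k1"]*(s@s))
    R=np.asarray(p["R"]); return -R.T@np.asarray(p["t"]), R.T@np.array([s[0],s[1],1])
def onz(p,uv,z):
    o,d=ray(p,uv); return o+d*(z-o[2])/d[2]
E
python3 - <<'E'
from h import *
ims=[]
for n in ("scene","side"):
    p=optics.get_image(n); save(p,n+'0.png')
    print(n,p["fx"],p["k1"],(-np.asarray(p["R"]).T@p["t"]).round(3))
    for k in ("planter","gauge","slide_jaw","tab","sprung_jaw","bowl","tulip_cup","bud_vase"):
        for r in nets.outline_of(p,k)[:3]:
            ys,xs=np.nonzero(r["pixels"]); print(k,round(r["p"],2),np.round(r["xy"]),xs.min(),xs.max(),ys.min(),ys.max(),onz(p,r["xy"],.04).round(3))
print(env.get_obs())
E
```

```text
scene 413.96356758200085 -0.032812124029002555 [1.305 0.241 0.717]
planter 0.98 [314. 233.] 293 336 214 251 [0.556 0.032 0.04 ]
planter 0.63 [335. 187.] 314 353 167 204 [0.344 0.036 0.04 ]
gauge 0.91 [280. 274.] 143 398 169 325 [ 0.71  -0.002  0.04 ]
slide_jaw 0.97 [238. 252.] 216 260 229 264 [ 0.67  -0.121  0.04 ]
slide_jaw 0.46 [327. 272.] 316 374 255 284 [0.676 0.097 0.04 ]
tab 0.56 [242. 249.] 214 261 228 265 [ 0.658 -0.116  0.04 ]
sprung_jaw 0.77 [325. 275.] 315 374 255 285 [0.685 0.095 0.04 ]
bowl 0.74 [218. 215.] 201 233 201 228 [ 0.554 -0.231  0.04 ]
bud_vase 0.65 [286. 315.] 270 299 292 336 [0.812 0.045 0.04 ]
side 458.6233435903684 -0.04172617296441559 [0.265 0.741 0.735]
planter 0.74 [411. 269.] 383 440 242 306 [0.356 0.02  0.04 ]
planter 0.34 [257. 223.] 181 340 112 302 [ 0.739 -0.001  0.04 ]
gauge 0.56 [259. 221.] 180 340 111 303 [ 0.738 -0.011  0.04 ]
slide_jaw 0.67 [302. 203.] 280 318 185 222 [ 0.67  -0.117  0.04 ]
tab 0.7 [302. 205.] 280 318 184 223 [ 0.664 -0.108  0.04 ]
sprung_jaw 0.79 [258. 254.] 233 280 243 300 [0.685 0.093 0.04 ]
sprung_jaw 0.59 [278. 319.] 262 2
[... 307 characters left out ...]
 array([ 1.10037853,  0.43445801,  0.02496074,  1.57320333, -0.01160558,
        1.13399199, -0.07508484]), 'joint_vel': array([-0.00018296,  0.00030367,  0.00055946, -0.00110525,  0.00077679,
        0.0004243 ,  0.00093996]), 'joint_torque': array([-8.44474835e-04, -6.70274949e+01,  1.02306046e+00, -3.16565609e+01,
        1.54262222e-02,  2.07277284e-03, -1.96580493e-05]), 'eef_pos': array([ 0.22474011, -0.58320913,  0.2500472 ]), 'orientation': array([9.83139707e-01, 1.82855994e-01, 1.59467662e-05, 3.92404562e-05]), 'ft_force': array([0.64925441, 0.79308088, 0.07832339]), 'moment': array([ 0.0095966 ,  0.00714625, -0.00814377]), 'gripper_force': 0.0, 'gripper_width': 0.08564013539109322}
```

Run:
```python
import cv2
a=cv2.imread('pics/scene0.png')[140:360,120:440];b=cv2.imread('pics/side0.png')[90:360,160:480]
cv2.imwrite('pics/a.png',cv2.resize(a,(800,550),interpolation=2));cv2.imwrite('pics/b.png',cv2.resize(b,(704,594),interpolation=2))
```

```text
(no output)
```

View pics/a.png

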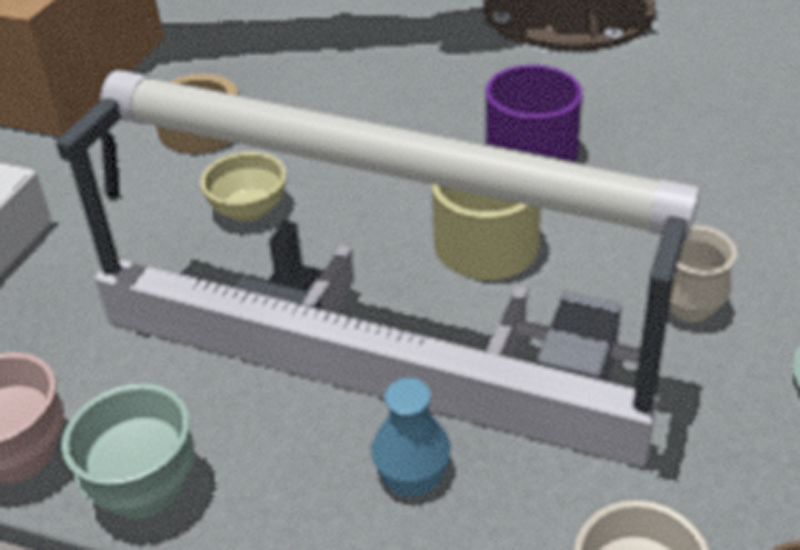

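View pics/b.png

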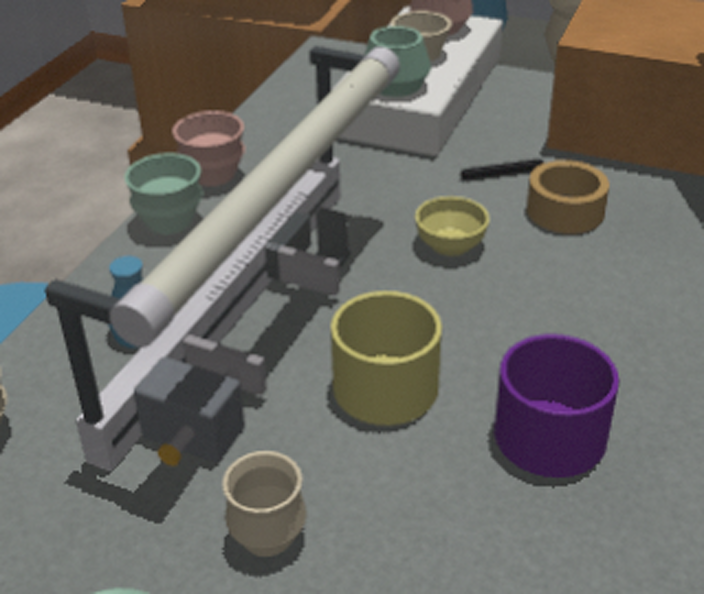

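The candidates are: yellow cylinder at scene (314,233), purple cylinder at scene (335,187), squat tan pot at scene (199,185), side (418,179). I'm choosing the yellow one: it is the right size, not purple, and stands in front of the gauge. It shows clearly in the crop at side (335,253).

```bash
cat > fit.py <<'E'
from h import *
from scipy.optimize import least_squares
def sil(p,c,n=90):
    a=np.linspace(0,2*np.pi,n); pts=[proj(p,[c[0]+.055*np.cos(t),c[1]+.055*np.sin(t),z]) for z in(0,.085) for t in a]
    return cv2.convexHull(np.array(pts,np.float32))[:,0]
def mask(p,c0):
    hsv=cv2.cvtColor(np.ascontiguousarray(p["pixels"]),cv2.COLOR_RGB2HSV)
    m=cv2.inRange(hsv,(22,70,30),(36,255,255)); u,v=proj(p,[*c0,.04]).astype(int)
    w=np.zeros_like(m); w[max(v-60,0):v+60,max(u-50,0):u+50]=1; m=m*w
    n,l,s,_=cv2.connectedComponentsWithStats(m); k=1+s[1:,4].argmax(); return (l==k)
def planter(ps,c0):
    res=[]; ms=[(p,mask(p,c0)) for p in ps]
    def f(c):
        r=[]
        for p,m in ms:
            h=sil(p,c); ys,xs=np.nonzero(m); r+= [h[:,0].min()-xs.min()+.0,h[:,0].max()-xs.max()-1,h[:,1].max()-ys.max()-1]
        return np.array(r)
    s=least_squares(f,c0,loss='soft_l1'); return s.x,f(s.x)
E
python3 - <<'E'
from fit import *
A=lambda x,y:(120+x/2.5,140+y/2.5); B=lambda x,y:(160+x/2.2,90+y/2.2)
S=optics.get_image("scene");D=optics.get_image("side")
O=[(S,A(122,97),(0,-.275,.205)),(S,A(675,205),(0,.225,.205)),(D,B(138,322),(0,.225,.205)),(D,B(385,64),(0,-.275,.205)),
(S,A(648,422),(.09,.235,.06)),(S,A(645,462),(.09,.235,0)),(S,A(108,325),(.09,-.285,0)),(D,B(107,465),(.06,.235,0)),(D,B(265,362),(-.03,.085,.057)),(D,B(340,268),(-.03,-.105,.057))]
def W(g,q): c,s=np.cos(g[2]),np.sin(g[2]); return [g[0]+c*q[0]-s*q[1],g[1]+s*q[0]+c*q[1],q[2]]
f=lambda g:np.concatenate([proj(p,W(g,q))-uv for p,uv,q in O])
r=least_squares(f,[.68,0,0],loss='soft_l1'); print("gauge",r.x,f(r.x).reshape(-1,2).round(1).tolist())
c,e=planter([S,D],[.55,.03]); print("planter",c,e.round(1))
g=r.x;d=c-g[:2];print("in gauge",d@[np.cos(g[2]),np.sin(g[2])],d@[-np.sin(g[2]),np.cos(g[2])])
for q in [(0,-.16,.068),(.005,.03,0)]: print(q,W(g,q))
img=D["pixels"].copy()
for q in [(0,0,0)]: pass
def box(x0,x1,y0,y1,z0,z1,im,p,col):
    V=[(x,y,z) for x in(x0,x1) for y in(y0,y1) for z in(z0,z1)]
    for i in range(8):
        for b in(1,2,4):
            if not i&b: cv2.line(im,*[tuple(int(round(v*16)) for v in proj(p,W(g,V[k]))) for k in(i,i|b)],col,1,cv2.LINE_AA,4)
L=[]
for p,(x,y) in((S,(120,140)),(D,(160,90))):
    im=np.ascontiguousarray(p["pixels"]); im=im.copy()
    box(.06,.09,-.285,.235,0,.06,im,p,(255,0,0)); box(-.03,.06,.085,.097,.012,.057,im,p,(0,255,0)); box(-.03,.06,-.117,-.105,.012,.057,im,p,(0,255,0)); box(-.017,.017,-.168,-.152,.032,.086,im,p,(255,0,255))
    cv2.polylines(im,[np.round(sil(p,c)).astype(int)],True,(0,0,255)); L.append(cv2.resize(im[y:y+260,x:x+320],(400*1,325),interpolation=2) if 0 else cv2.resize(im[y:y+250,x:x+300],(400*1,333)))
cv2.imwrite('pics/fit.png',np.hstack(L)[:,:,::-1])
E
```

```text
gauge [ 0.65993135 -0.00318902 -0.04605801] [[0.9, -0.5], [2.1, 1.8], [0.3, -3.2], [-2.7, 0.1], [1.3, -0.3], [-0.4, 2.3], [-0.9, -0.8], [1.8, 1.9], [-0.3, -3.9], [1.9, -8.4]]
planter [0.515951   0.02491846] [-0.6  2.4 -2.   4.6  4.4  0.2]
in gauge -0.14512178186137362 0.021448568177343457
(0, -0.16, 0.068) [np.float64(0.652564675559765), np.float64(-0.16301934014491182), 0.068]
(0.005, 0.03, 0) [np.float64(0.6663073007329409), np.float64(0.02654895956089237), 0]
```

View pics/fit.png

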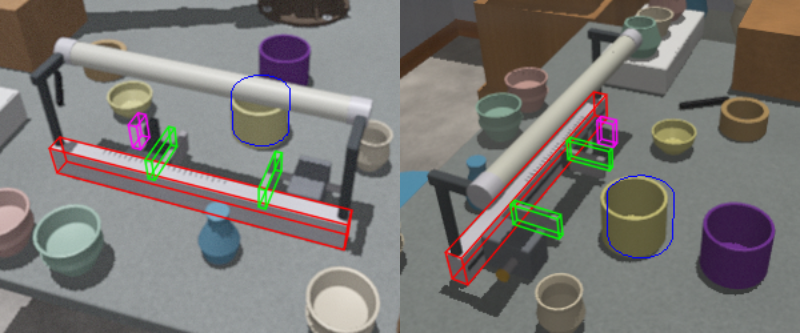

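Run:
```python
from fit import *
S=optics.get_image("scene");D=optics.get_image("side")
for n,p,b in(("S",S,(292.8,336.4,249.2)),("D",D,(310.5,360.5,281.4))):
    f=lambda c:np.array([(h:=sil(p,c))[:,0].min()-b[0],h[:,0].max()-b[1],h[:,1].max()-b[2]])
    s=least_squares(f,[.55,.03],x_scale=.01,diff_step=1e-2); print(n,s.x,f(s.x)); print(p["cx"],p["cy"],p["fx"],p["fy"],p["k1"])
e=env.get_obs()["eef_pos"]; print(proj(S,e),proj(D,e))
def top(p,x0,y0,w,h,k): return cv2.resize(p["pixels"][y0:y0+h,x0:x0+w],None,fx=k,fy=k,interpolation=2)
cv2.imwrite('pics/c.png',np.vstack([top(S,200,215,200,75,4),top(D,200,170,200,75,4)])[:,:,::-1])
```

```text
S [0.51702909 0.02311689] [-0.24087524  0.24154663 -0.02986145]
317.0706099768716 207.26885361430797 413.96356758200085 413.96356758200085 -0.032812124029002555
D [0.52685587 0.02325955] [-0.27072144  0.26937866 -0.03305054]
316.94716149145955 202.99760447820128 458.6233435903684 458.6233435903684 -0.04172617296441559
[153.17906501  79.56918767] [513.80769649  81.90623   ]
```

View pics/c.png

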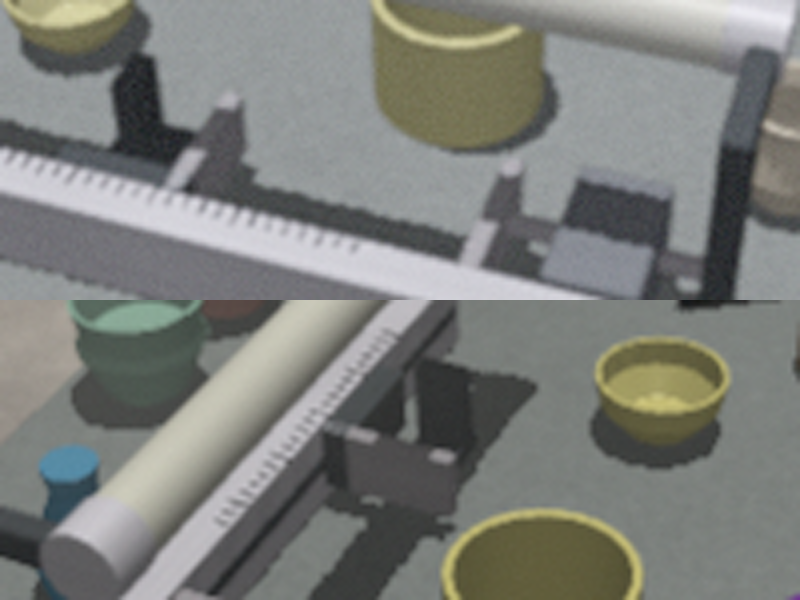

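Run:
```python
from fit import *
A=lambda x,y:(120+x/2.5,140+y/2.5); B=lambda x,y:(160+x/2.2,90+y/2.2)
C=lambda x,y:(200+x/4,215+y/4); E=lambda x,y:(200+x/4,170+(y-300)/4)
S=optics.get_image("scene");D=optics.get_image("side")
O=[(S,A(122,97),(0,-.275,.205)),(S,A(675,205),(0,.225,.205)),(D,B(138,322),(0,.225,.205)),(D,B(385,64),(0,-.275,.205)),
(S,A(648,422),(.09,.235,.06)),(S,A(645,462),(.09,.235,0)),(S,A(108,325),(.09,-.285,0)),(D,B(107,465),(.06,.235,0)),
(D,B(265,362),(-.03,.097,.057)),(S,C(523,159),(-.03,.097,.057)),
(D,E(457,463),(-.03,-.105,.057)),(D,E(340,437),(.06,-.105,.057)),(S,C(242,99),(-.03,-.105,.057)),(S,C(222,97),(-.03,-.117,.057)),(S,C(158,60),(.017,-.152,.086)),(S,C(125,54),(-.0,-.168,.086))]
def W(g,q): c,s=np.cos(g[2]),np.sin(g[2]); y=q[1]+(g[3] if -.2<q[1]<-.1 else 0); return [g[0]+c*q[0]-s*y,g[1]+s*q[0]+c*y,q[2]]
f=lambda g:np.concatenate([proj(p,W(g,q))-uv for p,uv,q in O])
r=least_squares(f,[.68,0,0,0],loss='soft_l1'); print("gauge",r.x)
for (p,uv,q),e in zip(O,f(r.x).reshape(-1,2)): print('S' if p is S else 'D',q,e.round(1), onz(p,uv,q[2]).round(3))
```

```text
gauge [ 0.65665797 -0.00438597 -0.05460004  0.02863008]
S (0, -0.275, 0.205) [ 1.8 -1.9] [ 0.65  -0.279  0.205]
S (0, 0.225, 0.205) [1.5 1.3] [0.666 0.217 0.205]
D (0, 0.225, 0.205) [ 1.3 -3.5] [0.666 0.23  0.205]
D (0, -0.275, 0.205) [-0.5  0.2] [ 0.641 -0.281  0.205]
S (0.09, 0.235, 0.06) [ 0.4 -1. ] [0.762 0.225 0.06 ]
S (0.09, 0.235, 0) [-1.3  1.5] [0.755 0.227 0.   ]
S (0.09, -0.285, 0) [-0.2 -2.6] [ 0.738 -0.289  0.   ]
D (0.06, 0.235, 0) [2.8 1.4] [0.737 0.226 0.   ]
D (-0.03, 0.097, 0.057) [-1.8 -0.5] [0.628 0.094 0.057]
S (-0.03, 0.097, 0.057) [ 0.1 -1.3] [0.636 0.095 0.057]
D (-0.03, -0.105, 0.057) [-1.1 -0.8] [ 0.619 -0.077  0.057]
D (0.06, -0.105, 0.057) [-4.1 -3.1] [ 0.697 -0.076  0.057]
S (-0.03, -0.105, 0.057) [ 1.1 -2.7] [ 0.632 -0.078  0.057]
S (-0.03, -0.117, 0.057) [ 1.6 -3.3] [ 0.634 -0.09   0.057]
S (0.017, -0.152, 0.086) [-6.1  6. ] [ 0.643 -0.124  0.086]
S (-0.0, -0.168, 0.086) [-0.5  1.5] [ 0.644 -0.145  0.086]
```

```bash
cat > go.py <<'E'
from h import *
G=np.array([.657,-.0044]); YAW=-.0546
def Wg(x,y,z): c,s=np.cos(YAW),np.sin(YAW); return np.array([G[0]+c*x-s*y,G[1]+s*x+c*y,z])
def Rt(tilt):
    t=np.radians(tilt); c,s=np.cos(t),np.sin(t)
    return Ro.from_euler('z',YAW)*Ro.from_matrix(np.array([[c,0,s],[0,-1,0],[s,0,-c]]))
def togauge(X):
    c,s=np.cos(YAW),np.sin(YAW); d=np.asarray(X)[:2]-G; return np.array([c*d[0]+s*d[1],-s*d[0]+c*d[1],X[2]])
def plan(x,y,z,tilt,ob=None):
    o=ob or env.get_obs(); R=Ro.from_quat(o["orientation"]); T=Rt(tilt)
    rv=(R.inv()*T).as_rotvec(degrees=True)/10
    d=Wg(x,y,z)-o["eef_pos"]
    print("at",togauge(o["eef_pos"]).round(4),"turn",rv.round(2),"shift before turn",(R.inv().apply(d)/.025).round(2),"after turn",(T.inv().apply(d)/.025).round(2),"F",o["ft_force"].round(1),"t",round(o["t"],2))
E
python3 - <<'E'
from fit import *; import go
S=optics.get_image("scene");D=optics.get_image("side")
for n,p,b in(("S",S,(120+485/2.5,120+581/2.5,203.5)),("D",D,(385.9,440.5,305))):
    f=lambda c:np.array([(h:=sil(p,c))[:,0].min()-b[0],h[:,0].max()-b[1],h[:,1].max()-b[2]])
    s=least_squares(f,[.33,.03],x_scale=.01,diff_step=1e-2); print(n,s.x,f(s.x))
print(go.togauge([.525,.0235,0]))
go.plan(-.225,.018,.20,0)
E
```

```text
S [0.31819201 0.02279397] [-0.05160522  0.04949951 -0.00614929]
D [0.35210052 0.02810721] [-1.2705688   1.1898193  -0.15655518]
[-0.13332588  0.0206548   0.        ]
at [-0.4    -0.6016  0.25  ] turn [0.   0.   2.42] shift before turn [ 16.55 -19.73   2.  ] after turn [  7.   -24.78   2.  ] F [0.7 0.5 0.2] t 1.3
```

```bash
python3 -m creep '{"translation":[[0,0,0],[0,0,0],[0,0,0],[0,0,0],[0.28,-1,0]],"angular":[[0,0,0.8],[0,0,0.8],[0,0,0.8],[0,0,0],[0,0,0]]}' 70 && for i in 1; do python3 -m creep '{"translation":[[0.28,-1,0],[0.28,-1,0],[0.28,-1,0],[0.28,-1,0],[0.28,-1,0]],"angular":[[0,0,0],[0,0,0],[0,0,0],[0,0,0],[0,0,0]]}' && python3 -m creep '{"translation":[[0.28,-1,0],[0.28,-1,0],[0.28,-1,0],[0.28,-1,0],[0.28,-1,0]],"angular":[[0,0,0],[0,0,0],[0,0,0],[0,0,0],[0,0,0]]}' && python3 -m creep '{"translation":[[0.28,-1,0],[0.28,-1,0],[0.28,-1,0],[0.28,-1,0],[0.28,-1,0]],"angular":[[0,0,0],[0,0,0],[0,0,0],[0,0,0],[0,0,0]]}' && python3 -m creep '{"translation":[[0.28,-1,0],[0.28,-1,0],[0.28,-1,0],[0.28,-1,0],[0,0,0]],"angular":[[0,0,0],[0,0,0],[0,0,0],[0,0,0],[0,0,0]]}' ; done
python3 - <<'E'
import go; go.plan(-.222,.018,.20,0)
E
```

```text
t: 1.92
eef_pos: [0.2319, -0.5596, 0.2498]
orientation: [1.0, -0.025, -0.0, 0.0]
ft_force: [0.2, 1.2, 0.1]
gripper_width: 0.0702
gripper_force: 0.0
t: 2.55
eef_pos: [0.2746, -0.4348, 0.2502]
orientation: [1.0, -0.024, 0.0, 0.0]
ft_force: [0.3, 0.4, 0.4]
gripper_width: 0.0701
gripper_force: 0.0
t: 3.18
eef_pos: [0.3159, -0.3118, 0.2502]
orientation: [1.0, -0.024, 0.0, 0.0]
ft_force: [0.5, 0.9, 0.3]
gripper_width: 0.0696
gripper_force: 0.0
t: 3.8
eef_pos: [0.3573, -0.1887, 0.2502]
orientation: [1.0, -0.024, 0.0, 0.0]
ft_force: [0.1, -0.7, 0.4]
gripper_width: 0.0702
gripper_force: 0.0
t: 4.42
eef_pos: [0.3907, -0.0895, 0.2503]
orientation: [1.0, -0.022, 0.0, -0.0]
ft_force: [-0.3, -0.5, -0.2]
gripper_width: 0.0697
gripper_force: 0.0
at [-0.2613 -0.0995  0.2503] turn [-0.   -0.    0.06] shift before turn [ 1.62 -4.68  2.01] after turn [ 1.57 -4.7   2.01] F [-0.3 -0.5 -0.2] t 4.42
```

Go over the gap and take a wrist look to check planter and purple pot positions.

```bash
python3 -m creep '{"translation":[[0.31,-0.94,0],[0.31,-0.94,0],[0.31,-0.94,0],[0.31,-0.94,0],[0.31,-0.94,0]],"angular":[[0,0,0.06],[0,0,0],[0,0,0],[0,0,0],[0,0,0]]}'; python3 -m creep '{"translation":[[0,0,0]],"angular":[[0,0,0]]}'
python3 - <<'E'
from h import *; import go
go.plan(-.222,.018,.045,0)
p=optics.get_image("wrist"); save(p,"w1.png"); print((-np.asarray(p["R"]).T@p["t"]).round(3))
im=np.ascontiguousarray(p["pixels"]).copy()
for c,z in(((.525,.0235),.085),((.347,.027),.085),((.525,.0235),0.)):
    pts=np.array([proj(p,[c[0]+.055*np.cos(a),c[1]+.055*np.sin(a),z]) for a in np.linspace(0,6.28,60)])
    if np.abs(pts).max()<5000: cv2.polylines(im,[pts.round().astype(int)],True,(255,0,0))
for z in(.026,.085):
    q=proj(p,go.Wg(-.222,.018,z)); cv2.circle(im,tuple(q.astype(int)),4,(0,255,255),1)
cv2.imwrite("pics/w1.png",im[:,:,::-1])
E
```

```text
t: 5.05
eef_pos: [0.4361, 0.0237, 0.2501]
orientation: [1.0, -0.03, 0.0, 0.0]
ft_force: [0.1, 0.3, 1.0]
gripper_width: 0.07
gripper_force: 0.0
t: 5.18
eef_pos: [0.4362, 0.0247, 0.2501]
orientation: [1.0, -0.029, 0.0, -0.0]
ft_force: [-0.7, -0.1, -0.3]
gripper_width: 0.0697
gripper_force: 0.0
at [-0.222   0.017   0.2501] turn [-0.   -0.   -0.02] shift before turn [-0.   -0.04  8.2 ] after turn [ 0.   -0.04  8.2 ] F [-0.7 -0.1 -0.3] t 5.17
[0.504 0.02  0.373]
```

View pics/w1.png

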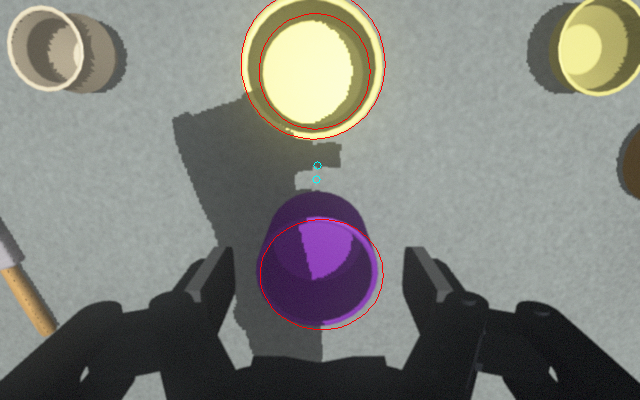

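The wrist view shows the planter ring at (313,68) matching my fit. The purple pot at (318,270) has its front edge at row 192, so the gap at (317,175) is free but tight.

```bash
python3 -m creep '{"translation":[[0.14,0,1],[0,0,1],[0,0,1],[0,0,1],[0,0,1]],"angular":[[0,0,0],[0,0,0],[0,0,0],[0,0,0],[0,0,0]]}'; python3 -m creep '{"translation":[[0,0,0.8],[0,0,0.8],[0,0,0.8],[0,0,0.8],[0,0,0]],"angular":[[0,0,0],[0,0,0],[0,0,0],[0,0,0],[0,0,0]]}'
python3 - <<'E'
import go; go.plan(-.222,.018,.045,0)
E
```

```text
t: 5.85
eef_pos: [0.439, 0.0219, 0.1243]
orientation: [1.0, -0.031, 0.0, 0.0]
ft_force: [0.3, 0.2, 0.5]
gripper_width: 0.0698
gripper_force: 0.0
t: 6.48
eef_pos: [0.4382, 0.0222, 0.0442]
orientation: [1.0, -0.031, -0.001, 0.001]
ft_force: [-0.4, -0.4, -0.1]
gripper_width: 0.0699
gripper_force: 0.0
at [-0.2199  0.0146  0.0442] turn [ 0.01  0.01 -0.04] shift before turn [-0.08 -0.14 -0.03] after turn [-0.08 -0.14 -0.03] F [-0.4 -0.4 -0.1] t 6.47
```

```bash
python3 -m creep '{"translation":[[0.4,0,0],[0.4,0,0],[0.4,0,0],[0.4,0,0],[0.4,0,0]],"angular":[[0,0,0],[0,0,0],[0,0,0],[0,0,0],[0,0,0]]}'; python3 -m creep '{"translation":[[0.4,0,0],[0.4,0,0],[0.4,0,0],[0.4,0,0],[0.4,0,0]],"angular":[[0,0,0],[0,0,0],[0,0,0],[0,0,0],[0,0,0]]}'
python3 - <<'E'
from fit import *; import go
go.plan(-.1,.014,.045,24)
D=optics.get_image("side"); S=optics.get_image("scene")
for p in (S,D):
    c,e=planter([p],[.59,.02]); print(go.togauge([*c,0]),e.round(1))
E
```

```text
t: 7.1
eef_pos: [0.4892, 0.0211, 0.0453]
orientation: [1.0, -0.03, -0.0, -0.0]
ft_force: [-4.9, 2.1, 2.2]
gripper_width: 0.0702
gripper_force: 0.0
t: 7.72
eef_pos: [0.5387, 0.0174, 0.0451]
orientation: [1.0, -0.031, -0.001, 0.0]
ft_force: [-5.8, 0.8, 4.6]
gripper_width: 0.07
gripper_force: 0.0
at [-0.1193  0.0153  0.0451] turn [ 0.01  2.41 -0.04] shift before turn [0.77 0.05 0.  ] after turn [0.7  0.05 0.32] F [-5.8  0.8  4.6] t 7.72
[-0.06772835  0.01149696  0.        ] [-2.  -0.5 -1.6]
[-0.06669255  0.02242441  0.        ] [-0.3  0.1  1.3]
```

```bash
python3 -m creep '{"translation":[[0,0,0],[0,0,0],[0,0,0],[0,0,0],[0.27,0,0.12]],"angular":[[0,0.6,0],[0,0.6,0],[0,0.6,0],[0,0.6,0],[0,0,0]]}'; python3 -m creep '{"translation":[[0.3,0,0.13],[0.3,0,0.13],[0.3,0,0.13],[0.3,0,0.13],[0.3,0,0.13]],"angular":[[0,0,0],[0,0,0],[0,0,0],[0,0,0],[0,0,0]]}'
python3 - <<'E'
from fit import *; import go
go.plan(-.062,.014,.045,24)
D=optics.get_image("side"); S=optics.get_image("scene")
for p in (S,D):
    c,e=planter([p],[.64,.015]); print(go.togauge([*c,0]),e.round(1))
E
```

```text
t: 8.45
eef_pos: [0.5532, 0.0169, 0.0595]
orientation: [0.984, -0.028, 0.178, 0.007]
ft_force: [-1.0, -0.2, -1.5]
gripper_width: 0.0701
gripper_force: 1.1
t: 9.07
eef_pos: [0.5941, 0.0131, 0.0566]
orientation: [0.984, -0.031, 0.177, 0.007]
ft_force: [-9.3, 0.3, 10.3]
gripper_width: 0.0701
gripper_force: 6.2
at [-0.0637  0.014   0.0566] turn [ 0.04  0.36 -0.04] shift before turn [-0.1  -0.    0.46] after turn [-0.12 -0.    0.45] F [-9.3  0.3 10.3] t 9.07
[-0.01803334  0.01844335  0.        ] [2.3 3.8 5. ]
[-0.01803338  0.01844335  0.        ] [1.7 3.  1. ]
```

```bash
sed -i "s/loss='soft_l1')/loss='soft_l1',diff_step=3e-3,x_scale=.01)/" fit.py
python3 - <<'E'
from fit import *; import go
D=optics.get_image("side"); S=optics.get_image("scene")
for p in (S,D):
    c,e=planter([p],[.64,.015]); print(go.togauge([*c,0]),e.round(1))
cv2.imwrite('pics/d.png',np.hstack([cv2.resize(p["pixels"][y:y+200,x:x+160],(400,500),interpolation=2) for p,x,y in((S,220,150),(D,220,120))])[:,:,::-1])
E
```

```text
[-0.02995704  0.00524267  0.        ] [-0.9  0.9 -0.1]
[-0.00898727  0.01542054  0.        ] [-0.1  0.1 -0. ]
```

View pics/d.png

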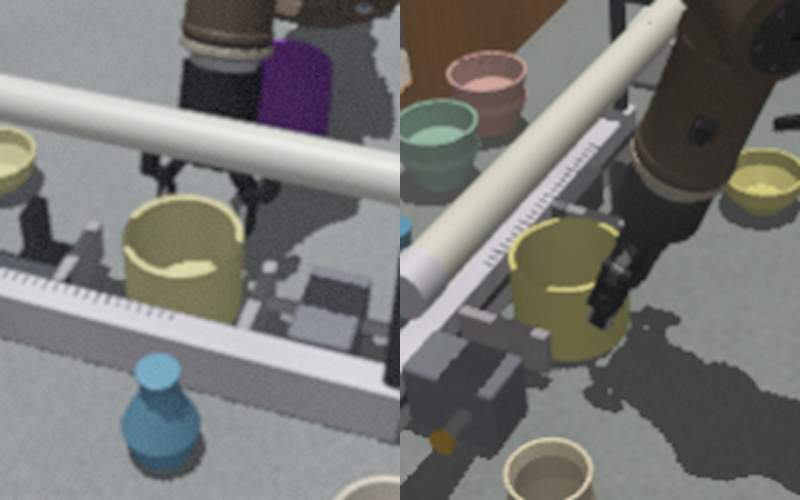

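```bash
python3 -m creep '{"translation":[[0.11,0,0.03],[0.11,0,0.03],[0.11,0,0.03],[0.11,0,0.03]],"angular":[[0,0,0],[0,0,0],[0,0,0],[0,0,0]]}'
python3 - <<'E'
from fit import *; import go
go.plan(-.062,.014,.045,24)
D=optics.get_image("side")
c,e=planter([D],[.65,.015]); print(go.togauge([*c,0]),e.round(1))
E
```

```text
t: 9.78
eef_pos: [0.6055, 0.0131, 0.0578]
orientation: [0.984, -0.03, 0.177, 0.007]
ft_force: [-1.4, 0.5, -1.2]
gripper_width: 0.0698
gripper_force: 1.7
at [-0.0524  0.0146  0.0578] turn [ 0.04  0.36 -0.03] shift before turn [-0.54  0.03  0.34] after turn [-0.56  0.03  0.31] F [-1.4  0.5 -1.2] t 9.78
[0.00113978 0.01633142 0.        ] [-0.1  0.1 -0. ]
```

```bash
for i in 1; do python3 -m creep '{"translation":[[0.08,0,0.03],[0.08,0,0.03]],"angular":[[0,0,0],[0,0,0]]}'; python3 -m creep '{"translation":[[0.08,0,0.03],[0.08,0,0.03]],"angular":[[0,0,0],[0,0,0]]}';  done
python3 - <<'E'
from fit import *; import go
go.plan(-.062,.014,.045,24)
D=optics.get_image("side")
c,e=planter([D],[.65,.015]); print(go.togauge([*c,0]),e.round(1))
E
```

```text
t: 10.07
eef_pos: [0.6097, 0.0128, 0.0578]
orientation: [0.984, -0.03, 0.177, 0.007]
ft_force: [-2.7, 0.7, -1.1]
gripper_width: 0.0698
gripper_force: 2.6
t: 10.32
eef_pos: [0.6105, 0.0126, 0.0564]
orientation: [0.984, -0.03, 0.175, 0.008]
ft_force: [-22.4, 3.0, 13.0]
gripper_width: 0.07
gripper_force: 10.3
at [-0.0474  0.0144  0.0564] turn [ 0.04  0.39 -0.02] shift before turn [-0.71  0.02  0.23] after turn [-0.72  0.02  0.18] F [-22.4   3.   13. ] t 10.32
[0.00439141 0.01760387 0.        ] [-0.6  0.7 -0.1]
```

```bash
python3 -m creep '{"translation":[[-0.3,0,-0.11],[-0.9,0,-0.34],[-0.9,0,-0.34],[-0.9,0,-0.34],[-0.3,0,-1]],"angular":[[0,0,0],[0,0,0],[0,0,0],[0,0,0],[0,0,0]]}'; python3 -m creep '{"translation":[[0,0,-1],[0,0,-1],[0,0,0],[0,0,0],[0,0,0]],"angular":[[0,0.8,0],[0,0.8,0],[0,0.6,0],[0,0,0],[0,0,0]]}'
python3 - <<'E'
from fit import *; import go
go.plan(-.09,-.131,.16,42)
D=optics.get_image("side")
c,e=planter([D],[.65,.015]); print(go.togauge([*c,0]),e.round(1))
E
```

```text
t: 11.0
eef_pos: [0.5175, 0.0189, 0.0794]
orientation: [0.984, -0.028, 0.176, 0.008]
ft_force: [-0.2, -0.3, 0.9]
gripper_width: 0.0699
gripper_force: 0.0
t: 11.62
eef_pos: [0.5199, 0.0193, 0.1729]
orientation: [0.962, -0.024, 0.27, 0.022]
ft_force: [-0.4, -0.5, -0.5]
gripper_width: 0.07
gripper_force: 0.0
at [-0.1382  0.0161  0.1729] turn [0.15 1.07 0.09] shift before turn [1.3  5.86 1.61] after turn [1.09 5.89 1.68] F [-0.4 -0.5 -0.5] t 11.62
[0.00439141 0.01760387 0.        ] [-0.6  0.7 -0.1]
```

```bash
python3 -m creep '{"translation":[[0,0,0],[0,0,0],[0,0,0],[0,0,0],[0,1,0]],"angular":[[0.05,0.3,0.03],[0.05,0.3,0.03],[0.05,0.3,0.03],[0,0.25,0],[0,0,0]]}' 50; python3 -m creep '{"translation":[[0,1,0],[0,1,0],[0,1,0],[0,1,0],[0,0.9,0]],"angular":[[0,0,0],[0,0,0],[0,0,0],[0,0,0],[0,0,0]]}';  python3 -m creep '{"translation":[[0,0,0]],"angular":[[0,0,0]]}'
python3 - <<'E'
from fit import *; import go
go.plan(0,-.131,.068,42)
p=optics.get_image("wrist")
im=np.ascontiguousarray(p["pixels"]).copy()
for k in("tab","slide_jaw"):
    for r in nets.outline_of(p,k)[:2]: print(k,r["p"],r["xy"])
V=[go.Wg(x,y,z) for x in(-.017,.017) for y in(-.139,-.123) for z in(.032,.086)]
for i in range(8):
    for b in(1,2,4):
        if not i&b: cv2.line(im,*[tuple(proj(p,V[k]).round().astype(int)) for k in(i,i|b)],(255,0,0),1)
print([proj(p,v).round().tolist() for v in V])
cv2.imwrite("pics/w2.png",im[:,:,::-1])
E
```

```text
t: 12.3
eef_pos: [0.5268, 0.0111, 0.2235]
orientation: [0.949, -0.017, 0.316, 0.014]
ft_force: [0.6, 0.3, -0.8]
gripper_width: 0.05
gripper_force: 0.0
t: 12.92
eef_pos: [0.5238, -0.0556, 0.2258]
orientation: [0.95, -0.026, 0.31, 0.021]
ft_force: [0.1, -0.9, -0.3]
gripper_width: 0.05
gripper_force: 0.0
t: 13.05
eef_pos: [0.5234, -0.0582, 0.2258]
orientation: [0.95, -0.029, 0.31, 0.022]
ft_force: [0.6, -0.1, 0.2]
gripper_width: 0.0503
gripper_force: 0.0
at [-0.1305 -0.061   0.2258] turn [0.16 0.58 0.03] shift before turn [0.48 2.58 8.25] after turn [-0.34  2.8   8.18] F [ 0.6 -0.1  0.2] t 13.05
tab 0.55 [364.6, 147.8]
slide_jaw 0.8 [365.5, 145.6]
[[389.0, 188.0], [402.0, 165.0], [373.0, 188.0], [384.0, 165.0], [387.0, 157.0], [398.0, 130.0], [371.0, 157.0], [381.0, 130.0]]
```

View pics/w2.png

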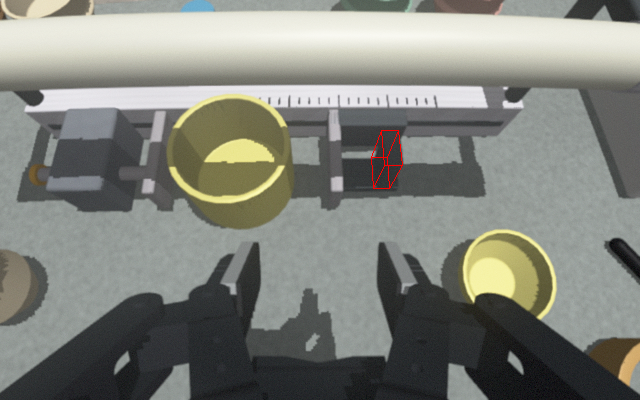

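Run:
```python
from fit import *; import go
print(env.get_obs()["joint_positions"].round(2))
p=optics.get_image("wrist")
im=cv2.resize(p["pixels"][90:210,310:430],(600,600),interpolation=2)
im=np.clip(im.astype(float)*2.2,0,255).astype(np.uint8)
cv2.imwrite("pics/w3.png",im[:,:,::-1])
```

```text
[-0.18  0.06  0.13  2.37  0.74  0.12 -2.39]
```

View pics/w3.png

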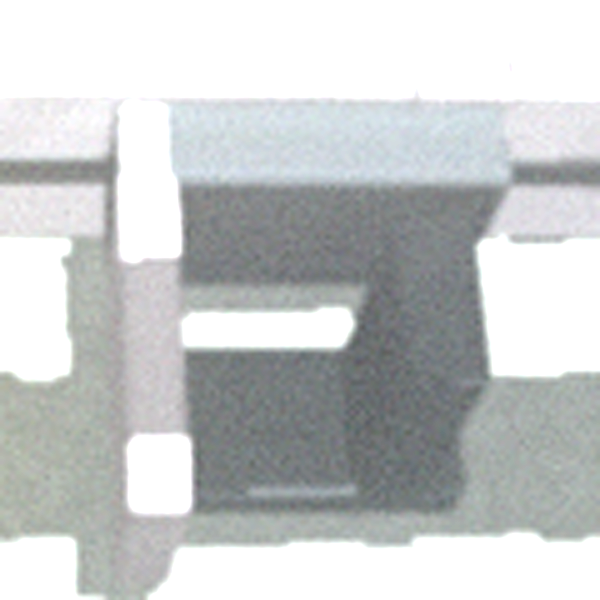

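```bash
python3 - <<'E'
from fit import *; import go
p=optics.get_image("wrist")
for q,uv in(((-.03,-.076,.057),(335.6+12.4,192.4)),((-.03,-.088,.057),(335.6,192.4)),((-.017,-.139,.086),(408,165)),((.06,-.076,.057),(334,110))):
    print(q,proj(p,go.Wg(*q)).round(1),uv,"gauge at that z:",go.togauge(onz(p,uv,q[2])).round(4))
E
python3 -m creep '{"translation":[[0,0.5,0],[0,0.5,0],[0,0.5,0],[0,0.5,0],[0,0,0]],"angular":[[0,-0.3,0],[0,-0.3,0],[0,-0.3,0],[0,0,0],[0,0,0]]}'
python3 - <<'E'
import go;from h import env
go.plan(-.06,-.131,.145,33);print(env.get_obs()["joint_positions"].round(2))
E
```

```text
(-0.03, -0.076, 0.057) [334.1 192.2] (348.0, 192.4) gauge at that z: [-0.0302 -0.0888  0.057 ]
(-0.03, -0.088, 0.057) [347.1 192.2] (335.6, 192.4) gauge at that z: [-0.0302 -0.0774  0.057 ]
(-0.017, -0.139, 0.086) [408.5 166.4] (408, 165) gauge at that z: [-0.0156 -0.1387  0.086 ]
(0.06, -0.076, 0.057) [332.2 109.1] (334, 110) gauge at that z: [ 0.059  -0.0778  0.057 ]
t: 13.92
eef_pos: [0.5216, -0.1014, 0.2279]
orientation: [0.969, -0.027, 0.245, 0.023]
ft_force: [0.6, 1.2, -0.2]
gripper_width: 0.0499
gripper_force: 0.0
at [-0.1299 -0.1042  0.2279] turn [0.18 0.46 0.04] shift before turn [0.87 0.94 4.28] after turn [0.54 1.07 4.3 ] F [ 0.6  1.2 -0.2] t 13.93
[ 0.16  0.1  -0.08  2.23  0.09  0.32 -1.63]
```

```bash
python3 -m creep '{"translation":[[0.17,0.2,0.86],[0.17,0.2,0.86],[0.17,0.2,0.86],[0.17,0.2,0.86],[0.1,0.2,0.8]],"angular":[[0.05,0,0.01],[0.05,0,0.01],[0.05,0,0.01],[0.03,0.2,0.01],[0,0.2,0]]}' 50
python3 - <<'E'
import go;from h import env
go.plan(-.006,-.1325,.07,38);print(env.get_obs()["joint_positions"].round(2))
E
```

```text
t: 14.55
eef_pos: [0.5744, -0.1285, 0.1529]
orientation: [0.966, -0.026, 0.256, 0.01]
ft_force: [-0.6, -0.4, 0.8]
gripper_width: 0.0501
gripper_force: 0.0
at [-0.0757 -0.1284  0.1529] turn [0.03 0.83 0.01] shift before turn [0.78 0.14 4.26] after turn [0.16 0.16 4.33] F [-0.6 -0.4  0.8] t 14.55
[ 0.37  0.32 -0.26  2.2   0.38  0.12 -1.85]
```

```bash
cat > fk.py <<'E'
from h import *; import itertools, go
from scipy.optimize import least_squares
Q=[[1.10037853,.43445801,.02496,1.57320333,-.0116,1.13399,-.07508],[-.18,.06,.13,2.37,.74,.12,-2.39],[.16,.1,-.08,2.23,.09,.32,-1.63]]
P=[[.22474,-.58321,.25005],[.5234,-.0582,.2258],[.5216,-.1014,.2279]]
O=[[.98314,.182856,0,0],[.95,-.029,.31,.022],[.969,-.027,.245,.023]]
o=env.get_obs(); Q.append(o["joint_positions"]);P.append(o["eef_pos"]);O.append(o["orientation"])
def fk(q,k,s):
    h,a1,L1,a2,L2,a3,L3,o1,o7,b1=k
    R=Ro.from_euler('z',s[0]*q[0]+o1); p=np.array([0,0,h])+R.apply([a1,b1,0])
    R=R*Ro.from_euler('y',q[1])*Ro.from_euler('z',s[1]*q[2]); p=p+R.apply([a2,0,L1])
    R=R*Ro.from_euler('y',q[3])*Ro.from_euler('z',s[2]*q[4]); p=p+R.apply([-a2,0,L2])
    R=R*Ro.from_euler('y',q[5])*Ro.from_euler('z',s[3]*q[6]+o7); p=p+R.apply([a3*0,0,L3])
    return p,R
def fit():
    best=None
    for s in itertools.product((1,-1),repeat=4):
      for o7 in(0,1.57,3.14,-1.57):
       for o1 in (0,):
        def f(k):
            r=[]
            for q,p,oo in zip(Q,P,O):
                a,R=fk(q,k,s); r+=list((a-p)*5)+list((Ro.from_quat(oo).inv()*R).as_rotvec())
            return np.array(r)
        z=least_squares(f,[.33,0,.35,0,.35,0,.25,o1,o7,0],loss='linear',max_nfev=60)
        if best is None or z.cost<best[0]: best=(z.cost,s,z.x,f(z.x))
    return best
if __name__=="__main__":
    b=fit(); print(b[0],b[1],b[2].round(3)); print(b[3].reshape(-1,6).round(3))
    s,k=b[1],b[2]
    lo=np.array([-2.62,-.44,-1.27,.08,-1.32,.12,-2.74]);hi=np.array([2.62,2.09,1.32,2.57,4.46,2,2.74])
    rng=np.random.default_rng(0)
    for x,z in((-.006,.07),(-.06,.145)):
     for y in(-.1325,-.07):
      for tilt in(30,35,40,45):
       out=[]
       for fl in(0,np.pi):
        T=go.Rt(tilt)*Ro.from_euler('z',fl)
        bb=None
        for t in range(12):
            q0=o["joint_positions"]*.7+rng.uniform(lo,hi)*.3 if t<6 else rng.uniform(lo,hi)
            g=lambda q:np.r_[(fk(q,k,s)[0]-go.Wg(x,y,z))*5,(fk(q,k,s)[1].inv()*T).as_rotvec(),.003*(q-o["joint_positions"])]
            r=least_squares(g,np.clip(q0,lo+.01,hi-.01),bounds=(lo,hi),max_nfev=60)
            e=np.abs(r.fun[:6]).max()
            if e<.03 and (bb is None or r.cost<bb[0]): bb=(r.cost,e,r.x)
        out.append(None if bb is None else (round(bb[1],3),bb[2].round(2).tolist()))
       print(x,y,tilt,*out)
E
time python3 fk.py
```

```text
0.0002764322459486123 (-1, -1, -1, -1) [ 2.7900e-01 -7.0000e-03  5.7100e-01 -4.0000e-03  4.3500e-01 -7.6661e+01
  3.6100e-01 -1.1000e-02  1.5600e+00 -4.6000e-02]
[[ 0.004 -0.002 -0.002 -0.     0.     0.001]
 [ 0.006  0.002 -0.001 -0.005 -0.003 -0.006]
 [-0.009 -0.009 -0.004 -0.007 -0.004  0.006]
 [-0.     0.007  0.007 -0.006 -0.    -0.001]]
-0.006 -0.1325 30 (np.float64(0.009), [0.39, 0.57, -0.31, 2.13, 2.11, 0.12, 2.74]) (np.float64(0.0), [0.4, 0.57, -0.33, 2.11, 1.92, 0.12, -0.21])
-0.006 -0.1325 35 (np.float64(0.0), [0.14, 0.55, 0.03, 2.22, 3.51, 0.24, 1.29]) (np.float64(0.0), [0.58, 0.62, -0.55, 2.17, 2.33, 0.29, -0.55])
-0.006 -0.1325 40 (np.float64(0.0), [0.1, 0.57, 0.1, 2.29, 3.47, 0.43, 1.33]) (np.float64(0.0), [0.66, 0.68, -0.65, 2.23, 2.55, 0.45, -0.72])
-0.006 -0.1325 45 (np.float64(0.0), [0.07, 0.61, 0.15, 2.35, 3.44, 0.62, 1.36]) (np.float64(0.0), [0.69, 0.72, -0.68, 2.29, 2.73, 0.59, -0.85])
-0.006 -0.07 30 (np.float64(0.0), [-0.11, 0.53, 0.19, 2.18, 3.94, 0.12, 0.73]) (np.float64(0.0), [0.23, 0.55, -0.27, 2.14, 1.97, 0.16, -0.39])
-0.006 -0.07 35 (np.float64(0.0), [-0.
[... 860 characters left out ...]
0.02, 2.42, 3.42, 0.45, 1.42]) (np.float64(0.0), [0.85, 0.53, -0.82, 2.36, 2.62, 0.46, -0.8])
-0.06 -0.07 30 (np.float64(0.0), [0.21, 0.35, -0.23, 2.2, 0.89, 0.12, -2.47]) (np.float64(0.0), [0.49, 0.4, -0.58, 2.18, 1.24, 0.25, 0.35])
-0.06 -0.07 35 (np.float64(0.0), [-0.1, 0.33, 0.16, 2.32, 3.52, 0.12, 1.16]) (np.float64(0.0), [0.37, 0.37, -0.43, 2.27, 2.06, 0.19, -0.48])
-0.06 -0.07 40 (np.float64(0.0), [-0.06, 0.34, 0.11, 2.39, 3.23, 0.28, 1.45]) (np.float64(0.0), [0.54, 0.43, -0.64, 2.33, 2.35, 0.36, -0.73])
-0.06 -0.07 45 (np.float64(0.0), [-0.04, 0.37, 0.08, 2.45, 3.17, 0.46, 1.51]) (np.float64(0.0), [0.59, 0.48, -0.71, 2.39, 2.55, 0.53, -0.9])
real	0m28.017s
user	0m28.234s
sys	0m0.099s
```

```bash
python3 -m creep '{"translation":[[0,0,-1],[0,0,-1],[0,0,-1],[0,0,0],[0,0,0]],"angular":[[0,-0.5,0],[0,-0.5,0],[0,-0.5,0],[0,0,-0.6],[0,0,-1]]}'
python3 -m creep '{"translation":[[0,0,0],[0,0,0],[0,0,0],[0,0,0],[0,0,0]],"angular":[[0,0,-1],[0,0,-1],[0,0,-1],[0,0,-1],[0,0,-1]]}'
python3 -m creep '{"translation":[[0,0,0],[0,0,0],[0,0,0],[0,0,0],[0,0,0]],"angular":[[0,0,-1],[0,0,-1],[0,0,-1],[0,0,-1],[0,0,-1]]}'
python3 -m creep '{"translation":[[0,0,0],[0,0,0],[0,0,0],[0,0,0],[0,0,0]],"angular":[[0,0,-1],[0,0,-1],[0,0,-1],[0,0,-1],[0,0,-1]]}'
cat >> go.py <<'E'
def plan2(T,W):
    o=env.get_obs(); R=Ro.from_quat(o["orientation"]); d=np.asarray(W)-o["eef_pos"]
    print("at",togauge(o["eef_pos"]).round(4),"zdir",R.apply([0,0,1]).round(3),"turn",((R.inv()*T).as_rotvec(degrees=True)/10).round(2),"before",(R.inv().apply(d)/.025).round(2),"after",(T.inv().apply(d)/.025).round(2),"F",o["ft_force"].round(1),"t",round(o["t"],2),"q",o["joint_positions"].round(2))
F=Ro.from_euler('z',np.pi)
E
python3 - <<'E'
from go import *; plan2(Rt(15)*F,Wg(-.13,-.13,.23))
E
```

```text
t: 15.18
eef_pos: [0.5442, -0.1264, 0.223]
orientation: [0.985, 0.114, 0.127, 0.026]
ft_force: [-0.5, -0.6, -0.4]
gripper_width: 0.0497
gripper_force: 0.0
t: 15.8
eef_pos: [0.5439, -0.1264, 0.2224]
orientation: [0.844, 0.52, 0.104, 0.077]
ft_force: [-0.9, 0.2, 0.2]
gripper_width: 0.05
gripper_force: 0.0
t: 16.42
eef_pos: [0.5439, -0.1264, 0.2224]
orientation: [0.546, 0.828, 0.062, 0.114]
ft_force: [-0.1, -0.5, -0.4]
gripper_width: 0.05
gripper_force: 0.0
t: 17.05
eef_pos: [0.544, -0.1264, 0.2222]
orientation: [0.145, 0.981, 0.008, 0.129]
ft_force: [-0.4, 0.1, -0.3]
gripper_width: 0.05
gripper_force: 0.0
at [-0.1062 -0.128   0.2222] zdir [ 0.256 -0.022 -0.966] turn [-0.05 -0.01 -1.36] before [ 0.8  -0.28 -0.54] after [ 0.84 -0.08 -0.55] F [-0.4  0.1 -0.3] t 17.05 q [ 1.04  0.49 -1.2   1.93  0.67  0.86  0.81]
```

```bash
python3 -m creep '{"translation":[[0,0,0],[0,0,0],[0,0,0],[0,0,0],[0,0,0]],"angular":[[0,0,-0.7],[0,0,-0.66],[0,-0.4,0],[0,-0.4,0],[0,-0.4,0]]}'
python3 - <<'E'
from go import *; plan2(Rt(40)*F,Wg(-.08,-.1325,.16))
E
```

```text
t: 17.68
eef_pos: [0.5439, -0.1261, 0.2224]
orientation: [0.029, 0.972, -0.01, 0.233]
ft_force: [0.8, 0.6, 0.7]
gripper_width: 0.0499
gripper_force: 0.0
at [-0.1063 -0.1277  0.2224] zdir [ 0.453 -0.032 -0.891] turn [-0.05 -1.3  -0.02] before [ 0.2  -0.17  2.7 ] after [ 0.8  -0.19  2.59] F [0.8 0.6 0.7] t 17.68 q [ 1.13  0.39 -1.2   2.1   0.8   0.53  0.93]
```

```bash
python3 -m creep '{"translation":[[0,0,0],[0,0,0],[0,0,0],[0,0,0],[0,0,0]],"angular":[[0,-0.3,0],[0,-0.3,0],[0,-0.3,0],[0,-0.2,0],[0,-0.2,0]]}'
python3 - <<'E'
from go import *; plan2(Rt(40)*F,Wg(-.08,-.1325,.16))
E
```

```text
t: 18.3
eef_pos: [0.5436, -0.1269, 0.2226]
orientation: [0.028, 0.942, -0.014, 0.335]
ft_force: [0.6, -0.8, 0.4]
gripper_width: 0.0501
gripper_force: 0.0
at [-0.1065 -0.1285  0.2226] zdir [ 0.631 -0.046 -0.775] turn [-0.06 -0.08 -0.01] before [ 0.76 -0.13  2.61] after [ 0.8  -0.16  2.6 ] F [ 0.6 -0.8  0.4] t 18.3 q [ 0.97  0.24 -0.9   2.28  1.45  0.13  0.26]
```

```bash
python3 -m creep '{"translation":[[0.2,-0.05,0.6],[0.2,-0.05,0.6],[0.2,-0.05,0.6],[0.2,0,0.6],[0,0,0.2]],"angular":[[0,0,0],[0,0,0],[-0.05,-0.05,0],[0,0,0],[0,0,0]]}'
python3 - <<'E'
from go import *; plan2(Rt(40)*F,Wg(-.006,-.1325,.07))
E
```

```text
t: 18.92
eef_pos: [0.569, -0.1329, 0.1593]
orientation: [0.028, 0.941, -0.009, 0.339]
ft_force: [0.3, -0.2, 0.7]
gripper_width: 0.0499
gripper_force: 0.0
at [-0.0809 -0.1331  0.1593] zdir [ 0.636 -0.036 -0.771] turn [-0.01 -0.04 -0.02] before [-0.03  0.03  4.66] after [0.   0.03 4.66] F [ 0.3 -0.2  0.7] t 18.93 q [ 0.99  0.49 -1.01  2.3   2.04  0.36 -0.24]
```

```bash
python3 -m creep '{"translation":[[0,0,0.7],[0,0,0.7],[0,0,0.7],[0,0,0.7],[0,0,0.5]],"angular":[[0,0,0],[0,0,0],[0,0,0],[0,0,0],[0,0,0]]}'; python3 -m creep '{"translation":[[0,0,0.4],[0,0,0.4],[0,0,0.4],[0,0,0.2]],"angular":[[0,0,0],[0,0,0],[0,0,0],[0,0,0]]}'
python3 - <<'E'
from go import *; plan2(Rt(40)*F,Wg(-.006,-.1325,.07))
S=optics.get_image("side");p=optics.get_image("wrist")
cv2.imwrite('pics/e.png',np.hstack([cv2.resize(S["pixels"][130:290,200:360],(400,400),interpolation=2),cv2.resize(p["pixels"],(400,250)).repeat(1,0) if 0 else cv2.copyMakeBorder(cv2.resize(p["pixels"],(400,250)),75,75,0,0,0)])[:,:,::-1])
E
```

```text
t: 19.55
eef_pos: [0.6222, -0.1371, 0.0969]
orientation: [0.028, 0.94, -0.011, 0.339]
ft_force: [-0.3, -0.1, -0.7]
gripper_width: 0.0502
gripper_force: 0.0
t: 20.05
eef_pos: [0.6442, -0.1397, 0.0698]
orientation: [0.029, 0.94, -0.011, 0.339]
ft_force: [0.7, 0.3, -1.0]
gripper_width: 0.05
gripper_force: 0.0
at [-0.0054 -0.1358  0.0698] zdir [ 0.637 -0.04  -0.77 ] turn [-0.03 -0.03 -0.03] before [ 0.01  0.13 -0.02] after [ 0.01  0.13 -0.02] F [ 0.7  0.3 -1. ] t 20.05 q [ 0.87  0.8  -0.96  2.19  2.2   0.58 -0.27]
```

View pics/e.png

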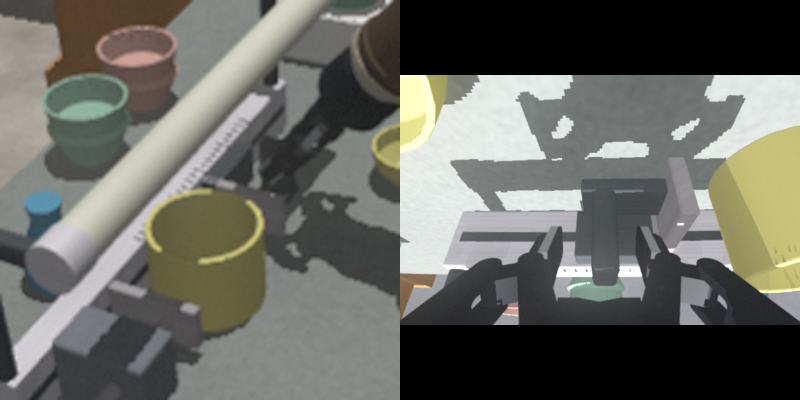

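The wrist view shows the tab (605,230 in crop) midway between the fingers, with the jaw and planter clear. Closing on it.

```bash
python3 -m creep '{"translation":[[0,0,0],[0,0,0],[0,0,0],[0,0,0],[0,0,0]],"angular":[[0,0,0],[0,0,0],[0,0,0],[0,0,0],[0,0,0]]}' 5 40
python3 - <<'E'
from go import *; plan2(Rt(40)*F,Wg(-.006,-.0785,.07)); print(env.get_obs()["gripper_width"],env.get_obs()["gripper_force"])
E
```

```text
t: 20.78
eef_pos: [0.6437, -0.1379, 0.0708]
orientation: [0.027, 0.94, -0.01, 0.34]
ft_force: [-3.5, 5.1, 4.7]
gripper_width: 0.0159
gripper_force: 41.3
at [-0.006  -0.1341  0.0708] zdir [ 0.638 -0.037 -0.769] turn [-0.01 -0.03 -0.02] before [0.03 2.22 0.02] after [0.02 2.22 0.02] F [-3.5  5.1  4.7] t 20.77 q [ 0.87  0.79 -0.97  2.19  2.2   0.58 -0.27]
0.01593837944017785 41.2930566072464
```

```bash
python3 -m creep '{"translation":[[0,0.3,0],[0,0.3,0],[0,0.3,0],[0,0.3,0],[0,0.3,0]],"angular":[[0,0,0],[0,0,0],[0,0,0],[0,0,0],[0,0,0]]}'; python3 -m creep '{"translation":[[0,0.2,0],[0,0.1,0],[0,0,0]],"angular":[[0,0,0],[0,0,0],[0,0,0]]}'
python3 - <<'E'
from go import *; plan2(Rt(40)*F,Wg(-.006,-.0785,.07))
E
```

```text
t: 21.4
eef_pos: [0.6453, -0.1054, 0.0707]
orientation: [0.03, 0.94, -0.014, 0.339]
ft_force: [-17.4, -8.5, 19.3]
gripper_width: 0.0157
gripper_force: 46.8
t: 21.78
eef_pos: [0.6456, -0.0983, 0.0707]
orientation: [0.03, 0.94, -0.014, 0.339]
ft_force: [-17.7, -10.7, 19.7]
gripper_width: 0.0151
gripper_force: 47.5
at [-0.0062 -0.0944  0.0707] zdir [ 0.637 -0.047 -0.769] turn [-0.07 -0.03 -0.03] before [0.01 0.64 0.02] after [0.01 0.64 0.03] F [-17.7 -10.7  19.7] t 21.77 q [ 0.78  0.8  -0.99  2.21  2.17  0.67 -0.32]
```

```bash
python3 -m creep '{"translation":[[0,0.12,-0.05],[0,0.12,-0.05],[0,0.1,-0.05],[0,0,0]],"angular":[[0,0,0],[0,0,0],[0,0,0],[0,0,0]]}'
python3 - <<'E'
from go import *; plan2(Rt(40)*F,Wg(-.006,-.0785,.07))
import fit
D=optics.get_image("side"); save(D,"side5.png"); c,e=fit.planter([D],[.65,.02]); print(togauge([*c,0]),e.round(1))
E
```

```text
t: 22.28
eef_pos: [0.6456, -0.0931, 0.071]
orientation: [0.033, 0.94, -0.015, 0.338]
ft_force: [19.4, -11.3, -25.9]
gripper_width: 0.0158
gripper_force: 41.9
at [-0.0065 -0.0892  0.071 ] zdir [ 0.636 -0.051 -0.77 ] turn [-0.09 -0.04 -0.06] before [0.02 0.43 0.04] after [0.01 0.43 0.05] F [ 19.4 -11.3 -25.9] t 22.27 q [ 0.77  0.8  -0.99  2.21  2.16  0.68 -0.33]
[0.00438497 0.02491957 0.        ] [-0.3  0.3 -0. ]
```

```bash
cat > rod.py <<'E'
from go import *
def rod(p):
    u,v=proj(p,Wg(0,.20,.035)).astype(int); x0,y0=u-30,v-30
    im=np.ascontiguousarray(p["pixels"][y0:y0+60,x0:x0+60]); hsv=cv2.cvtColor(im,cv2.COLOR_RGB2HSV)
    m=cv2.inRange(hsv,(8,110,40),(28,255,255)); ys,xs=np.nonzero(m)
    return len(xs),(xs.mean()+x0).round(2) if len(xs) else 0,(ys.mean()+y0).round(2) if len(xs) else 0
def report():
    import fit
    o=env.get_obs(); D=optics.get_image("side"); S=optics.get_image("scene")
    c,e=fit.planter([D],[.66,.025]); print("rod side",rod(D),"rod scene",rod(S),"planter",togauge([*c,0]).round(4),"tcp",togauge(o["eef_pos"]).round(4),"F",o["ft_force"].round(1),"t",round(o["t"],2))
    a=proj(D,Wg(0,.20,.035));b=proj(D,Wg(0,.21,.035)); print("px per 10mm",(b-a).round(2))
E
python3 -c "import rod;rod.report()"
python3 -m creep '{"translation":[[0,0.06,0.03],[0,0.06,0.03],[0,0,0]],"angular":[[0,0,0],[0,0,0],[0,0,0]]}'
python3 -c "import rod;rod.report()"
```

```text
rod side (70, np.float64(236.5), np.float64(296.33)) rod scene (0, 0, 0) planter [0.0044 0.0249 0.    ] tcp [-0.0065 -0.0892  0.0711] F [ 20.4 -11.7 -24.7] t 22.32
px per 10mm [-2.64  3.29]
t: 22.8
eef_pos: [0.6459, -0.0893, 0.0709]
orientation: [0.032, 0.94, -0.015, 0.339]
ft_force: [2.1, -11.8, -5.1]
gripper_width: 0.0154
gripper_force: 45.1
rod side (70, np.float64(236.5), np.float64(296.33)) rod scene (0, 0, 0) planter [0.0049 0.0287 0.    ] tcp [-0.0064 -0.0854  0.0709] F [  2.1 -11.8  -5.1] t 22.8
px per 10mm [-2.64  3.29]
```

```bash
python3 -m creep '{"translation":[[0,0.06,0.01],[0,0.06,0],[0,0,0]],"angular":[[0,0,0],[0,0,0],[0,0,0]]}'
python3 -c "import rod;rod.report()"
python3 -m creep '{"translation":[[0,0.06,0],[0,0.06,0],[0,0,0]],"angular":[[0,0,0],[0,0,0],[0,0,0]]}'
python3 -c "import rod;rod.report()"
```

```text
t: 23.28
eef_pos: [0.6461, -0.0863, 0.0709]
orientation: [0.032, 0.94, -0.015, 0.339]
ft_force: [-0.9, -13.6, -1.3]
gripper_width: 0.0152
gripper_force: 45.9
rod side (70, np.float64(236.5), np.float64(296.33)) rod scene (0, 0, 0) planter [0.0033 0.0315 0.    ] tcp [-0.0064 -0.0824  0.0709] F [ -0.9 -13.6  -1.3] t 23.27
px per 10mm [-2.64  3.29]
t: 23.75
eef_pos: [0.6462, -0.0833, 0.0709]
orientation: [0.032, 0.94, -0.015, 0.339]
ft_force: [-0.1, -14.2, -1.2]
gripper_width: 0.0156
gripper_force: 46.0
rod side (70, np.float64(236.5), np.float64(296.46)) rod scene (0, 0, 0) planter [0.0055 0.0325 0.    ] tcp [-0.0064 -0.0794  0.0709] F [ -0.1 -14.2  -1.2] t 23.75
px per 10mm [-2.64  3.29]
```

```bash
python3 -m creep '{"translation":[[0,0.06,0],[0,0.06,0],[0,0.02,0],[0,0,0]],"angular":[[0,0,0],[0,0,0],[0,0,0],[0,0,0]]}'
python3 -c "import rod;rod.report()"
python3 -m creep '{"translation":[[0,0.06,0],[0,0.04,0],[0,0,0]],"angular":[[0,0,0],[0,0,0],[0,0,0]]}'
python3 -c "import rod;rod.report()"
```

```text
t: 24.35
eef_pos: [0.6464, -0.0804, 0.0709]
orientation: [0.032, 0.94, -0.016, 0.339]
ft_force: [-2.7, -15.1, 0.8]
gripper_width: 0.0155
gripper_force: 47.2
rod side (72, np.float64(235.67), np.float64(297.38)) rod scene (0, 0, 0) planter [0.0049 0.0359 0.    ] tcp [-0.0065 -0.0764  0.0709] F [ -2.7 -15.1   0.8] t 24.35
px per 10mm [-2.64  3.29]
t: 24.82
eef_pos: [0.6465, -0.0782, 0.0709]
orientation: [0.033, 0.94, -0.016, 0.339]
ft_force: [-3.6, -16.6, 1.3]
gripper_width: 0.016
gripper_force: 47.9
rod side (70, np.float64(235.17), np.float64(298.11)) rod scene (0, 0, 0) planter [0.0044 0.0391 0.    ] tcp [-0.0064 -0.0743  0.0709] F [ -3.6 -16.6   1.3] t 24.82
px per 10mm [-2.64  3.29]
```

```bash
python3 -m creep '{"translation":[[0,0.05,0],[0,0.05,0],[0,0,0],[0,0,0]],"angular":[[0,0,0],[0,0,0],[0,0,0],[0,0,0]]}'
python3 -c "import rod;rod.report()"
python3 -m creep '{"translation":[[0,-0.03,0],[0,-0.03,0],[0,0,0],[0,0,0]],"angular":[[0,0,0],[0,0,0],[0,0,0],[0,0,0]]}'
python3 -c "import rod;rod.report()"
```

```text
t: 25.42
eef_pos: [0.6466, -0.0761, 0.0709]
orientation: [0.033, 0.94, -0.016, 0.339]
ft_force: [-4.6, -16.6, 1.5]
gripper_width: 0.0155
gripper_force: 48.6
rod side (71, np.float64(234.66), np.float64(298.89)) rod scene (0, 0, 0) planter [0.0054 0.0397 0.    ] tcp [-0.0065 -0.0721  0.0709] F [ -4.6 -16.6   1.5] t 25.43
px per 10mm [-2.64  3.29]
t: 26.02
eef_pos: [0.6466, -0.0761, 0.0709]
orientation: [0.032, 0.94, -0.015, 0.339]
ft_force: [-1.5, -13.0, -0.3]
gripper_width: 0.0152
gripper_force: 45.8
rod side (71, np.float64(234.66), np.float64(298.89)) rod scene (0, 0, 0) planter [0.0054 0.0397 0.    ] tcp [-0.0065 -0.0721  0.0709] F [ -1.5 -13.   -0.3] t 26.02
px per 10mm [-2.64  3.29]
```

```bash
python3 -m creep '{"translation":[[0,-0.06,0],[0,-0.06,0],[0,-0.05,0],[0,0,0]],"angular":[[0,0,0],[0,0,0],[0,0,0],[0,0,0]]}'
python3 -m creep '{"translation":[[0,0,0],[0,0,0],[0,0,0],[0,0,0],[0,0,0]],"angular":[[0,0,0],[0,0,0],[0,0,0],[0,0,0],[0,0,0]]}' 42
python3 -c "import rod;rod.report()"
```

```text
t: 26.62
eef_pos: [0.6466, -0.0762, 0.0709]
orientation: [0.03, 0.94, -0.012, 0.339]
ft_force: [6.8, -1.7, -9.7]
gripper_width: 0.0153
gripper_force: 40.0
t: 27.25
eef_pos: [0.6466, -0.0744, 0.0718]
orientation: [0.029, 0.94, -0.011, 0.339]
ft_force: [0.0, -0.0, 0.5]
gripper_width: 0.0419
gripper_force: 0.0
rod side (70, np.float64(234.6), np.float64(298.9)) rod scene (0, 0, 0) planter [0.0054 0.0397 0.    ] tcp [-0.0066 -0.0705  0.0718] F [ 0.  -0.   0.5] t 27.25
px per 10mm [-2.64  3.29]
```

Released and holding. I'll back out along the tool axis.

```bash
python3 -m creep '{"translation":[[0,0,-0.3],[0,0,-0.6],[0,0,-0.8],[0,0,-0.8],[0,0,-0.8]],"angular":[[0,0,0],[0,0,0],[0,0,0],[0,0,0],[0,0,0]]}'
python3 -m creep '{"translation":[[0,0,-0.8],[0,0,-0.8],[0,0,-0.5],[0,0,0],[0,0,0]],"angular":[[0,0,0],[0,0,0],[0,0,0],[0,0,0],[0,0,0]]}'
python3 - <<'E'
import rod; rod.report()
from h import *
D=optics.get_image("side");S=optics.get_image("scene")
cv2.imwrite('pics/f.png',np.hstack([cv2.resize(S["pixels"][140:340,160:400],(400,333),interpolation=2),cv2.resize(D["pixels"][120:320,180:420],(400,333),interpolation=2)])[:,:,::-1])
E
```

```text
t: 27.98
eef_pos: [0.593, -0.0709, 0.1364]
orientation: [0.028, 0.94, -0.011, 0.34]
ft_force: [-0.1, 0.4, -0.2]
gripper_width: 0.0416
gripper_force: 0.0
t: 28.6
eef_pos: [0.5605, -0.0693, 0.1757]
orientation: [0.029, 0.94, -0.011, 0.339]
ft_force: [0.6, -0.1, 0.4]
gripper_width: 0.042
gripper_force: 0.0
rod side (71, np.float64(234.66), np.float64(298.89)) rod scene (0, 0, 0) planter [0.0065 0.04   0.    ] tcp [-0.0929 -0.0701  0.1757] F [ 0.6 -0.1  0.4] t 28.6
px per 10mm [-2.64  3.29]
```

View pics/f.png

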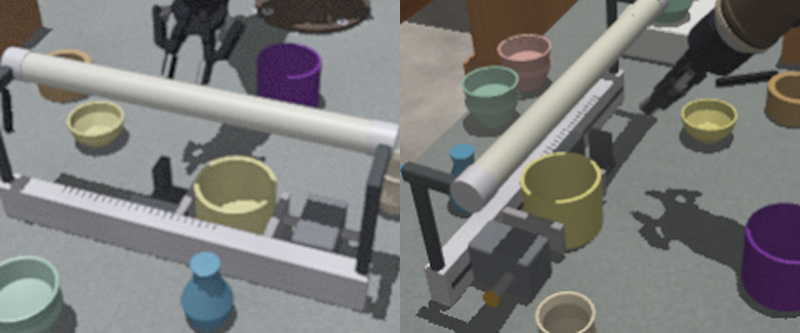

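The planter at crop (235,190) and (562,200) stands upright against the beam with both jaws on it. The brass rod at (490,297) is pushed out about 7.5 mm, the arm is clear and the other pots are untouched.

```bash
python3 -c "from rig import env;print(env.hand_in())"
```

```text
the job is handed in; nothing more can be done
None
```

The planter is upright against the beam with both jaws closed on it, the sprung jaw is pressed in about 7.5 mm by my camera measurement, the gripper is clear of everything, and the job is handed in at about 29 s.

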